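Hand over the solid padlock

ROBOT

A 6-joint arm with a two-finger parallel gripper is mounted at the origin on the work surface. World frame = base frame: x ahead of the robot, y to its left, z up, the work surface at z = 0. Lengths are in m, angles in rad, forces in N, time in s.
With the tool pointing down it reaches from about 0.35 to 0.975 m from the base axis. Payload 4.9 kg.
Tool frame: the origin (TCP) lies midway between the tips of the shut fingers; the grasp point (between the pads) lies 19 mm behind it; z points along the fingers, y is the line along which they close (so a half turn about z gives the same grasp; the last joint's range is limited). The gripper opens to 85 mm and grips with 20 to 120 N. Pads are 22 mm wide; open, the fingers measure 114 mm over their backs; the gripper's body (76 mm by 85 mm) begins 54 mm behind the grasp point. The pads swing forward as they close: fully open they stand 13 mm farther back than shut.
Start: joints at [1.219, 0.053, 1.613, -0, 1.476, -0.119], TCP at [0.144, 0.608, 0.231] pointing down, gripper open.
Joint ranges: [-3.01, 3.01], [-1.01, 2.22], [0.06, 2.58], [-1.02, 4.17], [0.09, 2.62], [-3.14, 3.14]. Speed limits (rad/s): [2.57, 2.57, 3.14, 3.14, 3.14, 3.14].

INTERFACE

Orientations are given as a unit quaternion [w, x, y, z].
In Python, from plant import state, grab_frame, camera_info, job_done, spot_in, masks_of, pinpoint gives the robot as it stands.
- The arm moves only by the shell command python3 -m handwheel 'ROWS' [OPENING]. ROWS is JSON, a list that holds one entry, the list of rows, each a list of 6 numbers: the shift along the world's x, y, z in m, then the turn, a rotation vector about the world's x, y, z in degrees. In form: [[[tx, ty, tz, ax, ay, az], ...]]. A call has 1 to 20 rows; each row shifts and turns the commanded pose from where the row before left it; what a row does not reach is not made up. A row lasts 1/12 s, in which the tool goes at most 41.7 mm and 7.16 degrees, less where a joint would pass 70% of its speed; a pose out of reach is approached as far as the arm can. A call is refused whole if a number of a shift passes 0.0417 or a number of a turn 7.16, either way. A call with a gripper value outside its range is refused whole. OPENING is the opening, from 0 (shut) to 1 (fully open), set as the call begins (- or left out, the last holds). The fingers move at their own pace and stop on an object; the grip force is fixed at half the most. Time passes only in rows, so rows that do not move let the fingers close. It gives the time, the measured TCP pose, the force, the opening and the grip force at its end, in the units of the state.
- state(): the state, without advancing time (a new reading comes with each control period).
- grab_frame(name): name is "side" or "top"; returns (picture, depth): 400x640x3 uint8, blue, green, red; 400x640 float32, m along the optical axis (not along the pixel's ray), 0 where there is no reading.
- camera_info(name): a dict with "fx", "fy", "cx", "cy" (pixels), "T" (4x4, takes a point from camera to world coordinates). Camera axes: x right, y up, looking along -z (the intrinsics and any distortion apply to the point x, -y, -z); pixel columns grow to the right and rows downward; lengths in m; the calibration is good to about 2 mm. A picture is of the moment at which its call begins. camera_info takes no time and is no camera call.
- job_done(): hands the job in; it is judged then, once.
Trained networks look in the newest picture that a camera, given by its name, has taken for a name from the list of things; names that differ only in an ending like _2 or _b are one class to them, and where a whole thing is asked for, a point or a joint stands for the part that bears it (a point fixed in the world has none). Each returns a list of dicts, best first, with "conf" (0 to 1); they miss things now and then, are a little off and sometimes report something else, mostly with a low value. They report only what shows in the picture. A call takes as long as a camera call.
- spot_in(camera, thing): "box" ([left, top, width, height] in pixels, round what is visible of it).
- masks_of(camera, thing): "region" (400x640 bool, what is visible of it) and "box" ([left, top, width, height] in pixels, round what is visible of it).
- pinpoint(camera, thing): "position" ([column, row] in pixels: a listed point, or the origin of a listed thing).
The state is a dict: "time": time; "joint_pos": joint angles; "joint_vel": joint speeds; "joint_efforts": joint torques, N m; "tool_pos": TCP position; "tool_rot": TCP orientation; "contact_force": force on the tool from outside, world axes, zero at the start; "ft_torque": the same for the moment, N m; "gripper_width": opening from 0.0 (shut) to 1.0 (fully open); "grasp_force": force on a finger pad.
Only numpy, scipy, OpenCV 4.12 (cv2) and the standard library are available. Lean on these libraries where they do the work, as an engineer would, in place of code of your own. Each camera call takes 0.05 s, during which the arm holds its last target. There are 200 camera calls.

TASK

A customer wants the solid brass padlock, but the two on the wooden blocks look alike and one is hollow: lift each straight up off its block, first the one on the robot's left, then the other, and feel which is the heavier. Set the lighter one back down gently, standing on its block where it was, and finish while holding the heavier one out to the customer: upright and still, a hand's breadth above the middle of the round plate, touching nothing but your gripper; do not put it down or let go. Tip neither padlock over, and leave everything else on the counter alone.

Things in the scene. Friction and masses are not known exactly. Their poses are not given: they have to be found in the camera images.
- padlock_1: one of two look-alike padlocks, each upright on a block: brass block body 60 wide (own x) x 30 thick (own y) x 52 mm high; on top a closed steel shackle, a U of 9 mm round bar in the x-z plane, 47 mm wide, top 86 mm above the underside. Origin: centre of the underside, z up. Padlocks weigh 0.3 to 0.65 kg, the heavier at least 0.12 kg more; either may be it. Grip the body across 30 mm or the shackle bar across 9 mm
- padlock_2: one of two look-alike padlocks, each upright on a block: brass block body 60 wide (own x) x 30 thick (own y) x 52 mm high; on top a closed steel shackle, a U of 9 mm round bar in the x-z plane, 47 mm wide, top 86 mm above the underside. Origin: centre of the underside, z up. Same outside as the other padlock, different weight. Grip the body across 30 mm or the shackle bar across 9 mm
- block_left: fixed flat wooden display block, 100 x 100 mm, 12 mm high, on the robot's left (+y); one padlock stands on it. Origin: centre of its underside, z up
- block_right: the like block on the robot's right (-y), with the other padlock on it. 100 x 100 mm, 12 mm high. Origin: centre of its underside, z up
- plate: the customer's round shallow white plate, 170 mm across, 18 mm high, fixed on the counter in the middle between the two padlock places. Origin: centre of its underside, z up
- soap_box: cardboard soap box, 85 x 55 x 32 mm high, on the counter between the padlocks. Origin: centre of its underside. Not part of the job
- match_carton: small plain cardboard carton, 75 x 50 x 30 mm high, beyond the left padlock place. Origin: centre of its underside. Not part of the job
- jar: amber glass jar with a steel cap, 68 mm across, 95 mm high, beyond the plate. Origin: centre of its underside. Not part of the job
- mug: blue ceramic mug, 76 mm across, 80 mm high, beyond the plate to the right. Origin: centre of its underside. Not part of the job
- can: steel food can, 72 mm across, 105 mm high, at the right side. Origin: centre of its underside. Not part of the job
- polish_tin: flat dark round tin, 76 mm across, 26 mm high, at the left side. Origin: centre of its underside. Not part of the job
- oil_bottle: bottle of cooking oil, 66 mm across, 190 mm high, at the right side. Origin: centre of its underside. Not part of the job

How it is judged:
On the way, in this order (a step that is already met when the one before it is completed fails the run):
1. the left padlock is held clear of its block, over its place (15 mm or more), the other standing (((height (world z) of padlock_1 above 0.027 m and contact force between the fingers and padlock_1 above 0.5 N and world y of padlock_1 above 0.1 m and height (world z) of padlock_2 between 0.007 and 0.017 m and angle between padlock_2's own z axis and vertical below 0.1 rad and contact force between the fingers and padlock_2 below 0.05 N) or (height (world z) of padlock_2 above 0.027 m and contact force between the fingers and padlock_2 above 0.5 N and world y of padlock_2 above 0.1 m and height (world z) of padlock_1 between 0.007 and 0.017 m and angle between padlock_1's own z axis and vertical below 0.1 rad and contact force between the fingers and padlock_1 below 0.05 N))), for 0.2 s.
2. the right padlock is held clear of its block, over its place, the left one standing again (((height (world z) of padlock_1 above 0.027 m and contact force between the fingers and padlock_1 above 0.5 N and world y of padlock_1 below -0.1 m and height (world z) of padlock_2 between 0.007 and 0.017 m and angle between padlock_2's own z axis and vertical below 0.1 rad and contact force between the fingers and padlock_2 below 0.05 N) or (height (world z) of padlock_2 above 0.027 m and contact force between the fingers and padlock_2 above 0.5 N and world y of padlock_2 below -0.1 m and height (world z) of padlock_1 between 0.007 and 0.017 m and angle between padlock_1's own z axis and vertical below 0.1 rad and contact force between the fingers and padlock_1 below 0.05 N))), for 0.2 s.
At the end, for the whole second after the job is handed in: Heavier padlock held still by the gripper, touching nothing else, within 50 mm of over the plate's middle, underside 55 to 220 mm above the counter, within 20 degrees of upright; lighter one released, upright and at rest on its block, within 50 mm of its start (((horizontal distance between padlock_1 and plate below 0.05 m and height (world z) of padlock_1 between 0.055 and 0.22 m and angle between padlock_1's own z axis and vertical below 0.35 rad and linear speed of padlock_1 below 0.03 m/s and angular speed of padlock_1 below 0.3 rad/s and contact force between the fingers and padlock_1 above 1 N and contact force between padlock_1 and plate below 0.05 N and contact force between padlock_1 and jar below 0.05 N and contact force between padlock_1 and mug below 0.05 N and contact force between padlock_1 and soap_box below 0.05 N and contact force between padlock_1 and match_carton below 0.05 N and height (world z) of padlock_2 between 0.007 and 0.017 m and angle between padlock_2's own z axis and vertical below 0.1 rad and contact force between each of the fingers, the arm and padlock_2 below 0.05 N and distance of padlock_2 from where it was at the start of the episode below 0.05 m and linear speed of padlock_2 below 0.02 m/s and (contact force between padlock_2 and block_left between 2 and 4.6 N or contact force between padlock_2 and block_right between 2 and 4.6 N)) or (horizontal distance between padlock_2 and plate below 0.05 m and height (world z) of padlock_2 between 0.055 and 0.22 m and angle between padlock_2's own z axis and vertical below 0.35 rad and linear speed of padlock_2 below 0.03 m/s and angular speed of padlock_2 below 0.3 rad/s and contact force between the fingers and padlock_2 above 1 N and contact force between padlock_2 and plate below 0.05 N and contact force between padlock_2 and jar below 0.05 N and contact force between padlock_2 and mug below 0.05 N and contact force between padlock_2 and soap_box below 0.05 N and contact force between padlock_2 and match_carton below 0.05 N and height (world z) of padlock_1 between 0.007 and 0.017 m and angle between padlock_1's own z axis and vertical below 0.1 rad and contact force between each of the fingers, the arm and padlock_1 below 0.05 N and distance of padlock_1 from where it was at the start of the episode below 0.05 m and linear speed of padlock_1 below 0.02 m/s and (contact force between padlock_1 and block_left between 2 and 4.6 N or contact force between padlock_1 and block_right between 2 and 4.6 N)))); the arm keeps its last pose, push and grip.
It fails at once if a padlock is tipped over (more than 35 degrees) (angle between any of padlock_1, padlock_2's own z axis and vertical above 0.6 rad).
It fails at once if a padlock is dropped or banged down (faster than 0.5 m/s within 20 mm of its block) ((height (world z) of padlock_1 below 0.032 m and linear speed of padlock_1 above 0.5 m/s) or (height (world z) of padlock_2 below 0.032 m and linear speed of padlock_2 above 0.5 m/s)).
It fails at once if another thing on the counter is moved by more than 30 mm (distance of any of soap_box, match_carton, jar, mug, can, polish_tin, oil_bottle from where it was at the start of the episode above 0.03 m).
It also fails if it takes over 72 s, if anything falls off the work surface, if the arm or the gripper's body presses on something with over 40 N, if the wrist force passes 120 N, or if a joint passes its speed limit or range.

## Working session

There is one attempt and no reset: what is moved stays moved. The work goes in short steps, Python scripts to look and compute and a shell command to move; the robot and the scene stay as the last step left them, time stands still between calls to the robot, and variables do not carry over. Pictures are saved under pics/ and viewed, at most 10 in all, crops included, and the job is handed in when it is done.

```bash
mkdir -p pics
cat > h.py <<'E'
import numpy as np, cv2
from plant import *
def pts(cam,depth,mask):
    c=camera_info(cam); v,u=np.nonzero(mask&(depth>0)); d=depth[v,u]
    p=np.stack([(u-c['cx'])/c['fx']*d,-(v-c['cy'])/c['fy']*d,-d,np.ones_like(d)])
    return (np.array(c['T'])@p)[:3].T
def look(cam,things):
    im,d=grab_frame(cam)
    for t in things:
        for r in masks_of(cam,t):
            if r['conf']<.3: continue
            P=pts(cam,d,r['region']); 
            if len(P)<5: continue
            print(cam,t,round(r['conf'],2),r['box'],'med',np.median(P,0).round(3),'lo',np.percentile(P,2,0).round(3),'hi',np.percentile(P,98,0).round(3))
            if 'padlock' in t:
                for n,Q in(('body',P[(P[:,2]>.058)&(P[:,2]<.068)]),('shk',P[P[:,2]>.085])):
                    if len(Q)>8:
                        (a,b),s,ang=cv2.minAreaRect(Q[:,:2].astype(np.float32)); print('  ',n,len(Q),round(a,3),round(b,3),np.round(s,3),round(ang,1))
    return im,d
E
python3 - <<'E'
from h import *
for c in('top','side'):
    im,d=look(c,['padlock_1','plate','soap_box','match_carton','block_left','jar','mug'] if c=='top' else ['padlock_1'])
    cv2.imwrite(f'pics/{c}0.png',im)
    print(c,np.round(camera_info(c)['T'],2).tolist())
print(state())
E
```

```text
top padlock_1 0.85 [229.7, 206.0, 18.1, 18.9] med [0.551 0.232 0.064] lo [0.523 0.213 0.012] hi [0.583 0.259 0.099]
   body 151 0.552 0.237 [0.061 0.031] 28.1
   shk 45 0.551 0.237 [0.041 0.009] 27.1
top padlock_1 0.52 [400.9, 199.6, 21.8, 21.2] med [ 0.577 -0.271  0.064] lo [ 0.553 -0.298  0.033] hi [ 0.607 -0.251  0.099]
   body 135 0.582 -0.276 [0.029 0.059] 58.0
   shk 45 0.582 -0.276 [0.008 0.043] 58.5
top plate 0.72 [296.2, 183.3, 56.9, 54.4] med [ 0.577 -0.017  0.01 ] lo [ 0.501 -0.095  0.   ] hi [0.652 0.058 0.02 ]
top soap_box 0.91 [316.7, 243.1, 23.5, 31.0] med [ 0.432 -0.031  0.032] lo [ 0.391 -0.063  0.026] hi [0.477 0.001 0.037]
top match_carton 0.55 [245.2, 157.6, 23.2, 28.7] med [0.701 0.204 0.03 ] lo [0.664 0.169 0.   ] hi [0.741 0.24  0.035]
top block_left 0.85 [223.9, 206.1, 34.3, 32.2] med [0.529 0.23  0.012] lo [0.492 0.19  0.006] hi [0.588 0.286 0.018]
top jar 0.55 [289.8, 129.6, 19.9, 31.6] med [0.772 0.062 0.092] lo [ 0.751  0.032 -0.001] hi [0.811 0.096 0.099]
top mug 0.61 [339.8, 133.5, 41.1, 30.3] med [ 0.774 -0.138  0.031] lo [ 0.732 -0.173  0.   ] hi [ 0.8
[... 771 characters left out ...]
joint_pos': array([ 1.21896958e+00,  5.27370442e-02,  1.61294942e+00, -7.25927867e-06,
        1.47599214e+00, -1.18999484e-01]), 'joint_vel': array([ 0.00019031,  0.001022  , -0.00085664, -0.0002791 ,  0.00175311,
        0.00084341]), 'joint_efforts': array([-8.52966338e-07, -3.93215740e+01, -3.70029581e+01, -7.67602455e-05,
        1.27234638e-03, -1.14911707e-06]), 'tool_pos': array([0.14419385, 0.6080997 , 0.23125103]), 'tool_rot': array([-6.50983996e-06,  1.16150527e-01,  9.93231621e-01, -4.26316668e-05]), 'contact_force': array([ 0.57258657,  0.22310214, -0.51519869]), 'ft_torque': array([-0.01566658, -0.00822604, -0.00540156]), 'grasp_force': 0.0, 'gripper_width': 0.9973291368338211}
```

View pics/top0.png

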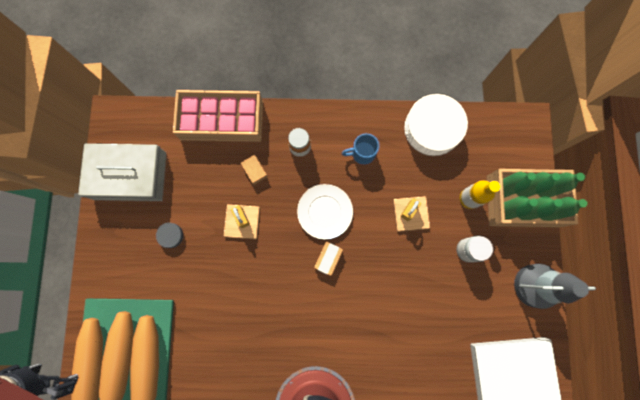

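```bash
python3 -m handwheel '[[[0.0255,-0.0232,0,0,0,2.6],[0.0255,-0.0232,0,0,0,2.6],[0.0255,-0.0232,0,0,0,2.6],[0.0255,-0.0232,0,0,0,2.6],[0.0255,-0.0232,0,0,0,2.6],[0.0255,-0.0232,0,0,0,2.6],[0.0255,-0.0232,0,0,0,2.6],[0.0255,-0.0232,0,0,0,2.6],[0.0255,-0.0232,0,0,0,2.6],[0.0255,-0.0232,0,0,0,2.6],[0.0255,-0.0232,0,0,0,2.6],[0.0255,-0.0232,0,0,0,2.6],[0.0255,-0.0232,0,0,0,2.6],[0.0255,-0.0232,0,0,0,2.6],[0.0255,-0.0232,0,0,0,2.6],[0.0255,-0.0232,0,0,0,2.6],[0,0,0,0,0,0],[0,0,0,0,0,0]]]' 1
```

```text
time: 2.0
tool_pos: [0.5531, 0.2357, 0.2311]
tool_rot: [-0.0, -0.243, 0.97, 0.0]
contact_force: [0.1, -0.4, -0.1]
gripper_width: 1.002
grasp_force: 0.0
```

The top picture shows the locks at (240,216) and (410,210) on their blocks, the plate at (325,212) and the soap box at (329,259). The network positions agree with this. Next I go down on the left lock.

```bash
python3 -m handwheel '[[[-0.001,0,-0.02,0,0,0],[0,0,-0.02,0,0,0],[0,0,-0.02,0,0,0],[0,0,-0.02,0,0,0],[0,0,-0.02,0,0,0],[0,0,-0.02,0,0,0],[0,0,-0.02,0,0,0],[0,0,-0.02,0,0,0],[0,0,-0.015,0,0,0],[0,0,-0.01,0,0,0],[0,0,-0.01,0,0,0],[0,0,0,0,0,0],[0,0,0,0,0,0],[0,0,0,0,0,0]]]'
python3 -c "
from h import *
im,d=grab_frame('side');cv2.imwrite('pics/s1.png',cv2.resize(im[100:300,160:420],(780,600)))"
python3 -m handwheel '[[[0,0,0,0,0,0],[0,0,0,0,0,0],[0,0,0,0,0,0],[0,0,0,0,0,0],[0,0,0,0,0,0],[0,0,0,0,0,0],[0,0,0,0,0,0],[0,0,0,0,0,0],[0,0,0,0,0,0],[0,0,0,0,0,0]]]' 0
```

```text
time: 3.17
tool_pos: [0.5519, 0.2374, 0.0375]
tool_rot: [0.001, -0.244, 0.97, 0.0]
contact_force: [0.2, 0.2, 0.7]
gripper_width: 1.002
grasp_force: 0.0
time: 4.05
tool_pos: [0.5516, 0.2369, 0.0367]
tool_rot: [0.0, -0.244, 0.97, -0.0]
contact_force: [0.9, -0.7, 3.2]
gripper_width: 0.342
grasp_force: 60.4
```

View pics/s1.png

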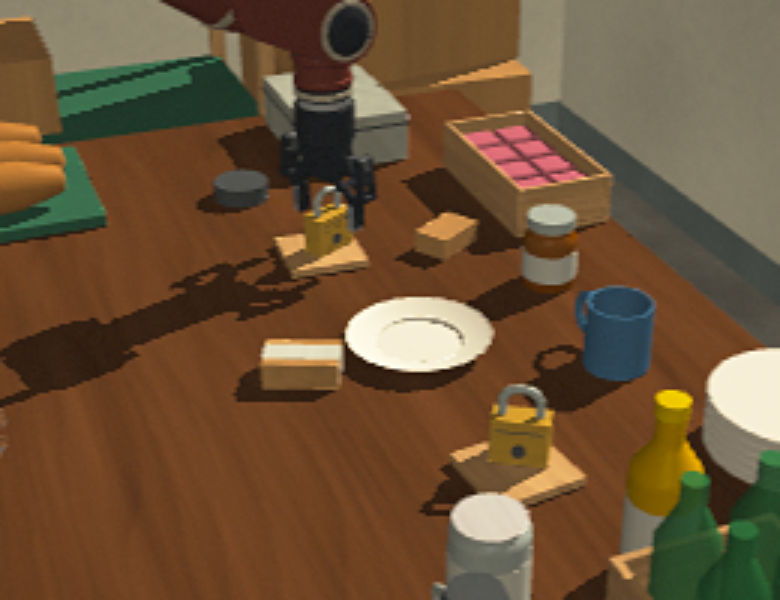

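The side crop shows the gripper straddling the left lock at crop position (327,215). The fingers have closed to 0.34, about 29 mm, at 60 N. I'll lift straight up 50 mm and weigh it.

```bash
python3 -m handwheel '[[[0,0,0.005,0,0,0],[0,0,0.01,0,0,0],[0,0,0.01,0,0,0],[0,0,0.01,0,0,0],[0,0,0.01,0,0,0],[0,0,0.005,0,0,0],[0,0,0,0,0,0],[0,0,0,0,0,0],[0,0,0,0,0,0],[0,0,0,0,0,0],[0,0,0,0,0,0],[0,0,0,0,0,0],[0,0,0,0,0,0],[0,0,0,0,0,0]]]'
for i in 1 2 3 4 5 6; do python3 -m handwheel '[[[0,0,0,0,0,0]]]' | grep -E "contact_f|gripper_w|tool_pos"; python3 -c "
from plant import state
s=state();print(s['joint_efforts'].round(3)[1:3],s['ft_torque'].round(3))"; done
```

```text
time: 5.22
tool_pos: [0.5511, 0.2369, 0.0861]
tool_rot: [-0.0, -0.244, 0.97, -0.0]
contact_force: [-0.1, 0.3, -2.8]
gripper_width: 0.333
grasp_force: 59.8
tool_pos: [0.5512, 0.2369, 0.0862]
contact_force: [0.8, 0.2, -3.7]
gripper_width: 0.346
[-41.14  -35.461] [ 0.017  0.014 -0.004]
tool_pos: [0.5512, 0.2369, 0.0863]
contact_force: [0.6, 0.3, -3.8]
gripper_width: 0.339
[-41.151 -35.478] [-0.01  -0.029  0.007]
tool_pos: [0.5512, 0.2369, 0.0863]
contact_force: [-0.2, 2.0, -3.0]
gripper_width: 0.335
[-41.163 -35.492] [-0.043  0.025 -0.009]
tool_pos: [0.5512, 0.2369, 0.0863]
contact_force: [0.4, 0.3, -3.6]
gripper_width: 0.34
[-41.173 -35.501] [-0.065  0.039  0.004]
tool_pos: [0.5512, 0.2369, 0.0863]
contact_force: [0.4, -0.4, -3.9]
gripper_width: 0.34
[-41.18  -35.506] [-0.024  0.015 -0.052]
tool_pos: [0.5512, 0.2369, 0.0863]
contact_force: [-0.4, 0.3, -4.1]
gripper_width: 0.338
[-41.184 -35.509] [0.015 0.01  0.024]
```

The left lock weighs about 3.5 N, so it is probably the lighter one. I'll set it back down slowly and release it.

```bash
python3 -m handwheel '[[[0,0,-0.005,0,0,0],[0,0,-0.01,0,0,0],[0,0,-0.01,0,0,0],[0,0,-0.01,0,0,0],[0,0,-0.005,0,0,0],[0,0,-0.003,0,0,0],[0,0,-0.002,0,0,0],[0,0,-0.002,0,0,0],[0,0,-0.001,0,0,0],[0,0,-0.001,0,0,0],[0,0,0,0,0,0],[0,0,0,0,0,0],[0,0,0,0,0,0],[0,0,0,0,0,0]]]'
```

```text
time: 6.88
tool_pos: [0.5513, 0.237, 0.0376]
tool_rot: [0.0, -0.244, 0.97, -0.0]
contact_force: [0.5, 0.0, -3.4]
gripper_width: 0.338
grasp_force: 59.7
```

```bash
python3 -m handwheel '[[[0,0,-0.0005,0,0,0],[0,0,-0.0005,0,0,0],[0,0,0,0,0,0],[0,0,0,0,0,0],[0,0,0,0,0,0],[0,0,0,0,0,0]]]' | grep -E "tool_pos|contact"
python3 -m handwheel '[[[0,0,-0.0005,0,0,0],[0,0,0,0,0,0],[0,0,0,0,0,0],[0,0,0,0,0,0]]]' | grep -E "tool_pos|contact"
```

```text
tool_pos: [0.5514, 0.237, 0.0367]
contact_force: [-0.9, -1.1, 0.5]
tool_pos: [0.5514, 0.237, 0.0367]
contact_force: [-3.4, -1.2, 5.6]
```

It is down: the force has turned to +5.6 N. I'll open, rise and check.

```bash
python3 -m handwheel '[[[0,0,0,0,0,0],[0,0,0,0,0,0],[0,0,0,0,0,0],[0,0,0,0,0,0],[0,0,0,0,0,0],[0,0,0,0,0,0],[0,0,0,0,0,0],[0,0,0,0,0,0]]]' 1
python3 -m handwheel '[[[0,0,0.01,0,0,0],[0,0,0.015,0,0,0],[0,0,0.02,0,0,0],[0,0,0.02,0,0,0],[0,0,0.02,0,0,0],[0,0,0.02,0,0,0],[0,0,0.02,0,0,0],[0,0,0.02,0,0,0],[0,0,0.02,0,0,0],[0,0,0.02,0,0,0],[0,0,0.02,0,0,0],[0,0,0,0,0,0]]]'
python3 - <<'E'
from h import *
im,d=look('side',['padlock_1'])
cv2.imwrite('pics/s2.png',cv2.resize(im[100:300,160:420],(780,600)))
E
```

```text
time: 8.38
tool_pos: [0.5512, 0.2369, 0.0358]
tool_rot: [0.0, -0.244, 0.97, -0.0]
contact_force: [0.2, -0.6, -0.1]
gripper_width: 1.0
grasp_force: 0.0
time: 9.38
tool_pos: [0.5534, 0.2376, 0.2474]
tool_rot: [0.005, -0.244, 0.97, 0.0]
contact_force: [0.7, 0.1, 1.4]
gripper_width: 1.0
grasp_force: 0.0
side padlock_1 0.83 [325.4, 229.7, 17.8, 26.8] med [ 0.577 -0.287  0.052] lo [ 0.551 -0.305  0.01 ] hi [ 0.615 -0.257  0.096]
   body 128 0.58 -0.281 [0.036 0.059] 61.2
   shk 25 0.578 -0.28 [0.007 0.033] 55.8
side padlock_1 0.64 [263.6, 164.3, 14.0, 23.5] med [0.547 0.223 0.047] lo [0.522 0.209 0.016] hi [0.577 0.244 0.07 ]
   body 54 0.549 0.232 [0.062 0.032] 20.8
side padlock_1 0.49 [248.3, 210.9, 25.1, 20.2] med [ 0.427 -0.046  0.03 ] lo [ 0.384 -0.073  0.001] hi [0.471 0.013 0.035]
```

View pics/s2.png

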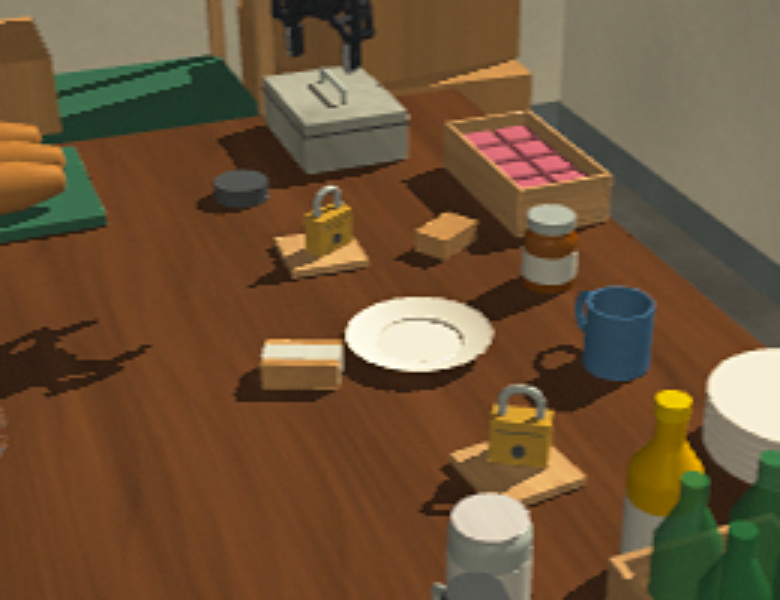

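The left lock stands upright again on its block at crop (327,225). Next is the right lock.

```bash
python3 -m handwheel '[[[0.0016,-0.0286,0,0,0,-3.3],[0.0016,-0.0286,0,0,0,-3.3],[0.0016,-0.0286,0,0,0,-3.3],[0.0016,-0.0286,0,0,0,-3.3],[0.0016,-0.0286,0,0,0,-3.3],[0.0016,-0.0286,0,0,0,-3.3],[0.0016,-0.0286,0,0,0,-3.3],[0.0016,-0.0286,0,0,0,-3.3],[0.0016,-0.0286,0,0,0,-3.3],[0.0016,-0.0286,0,0,0,-3.3],[0.0016,-0.0286,0,0,0,-3.3],[0.0016,-0.0286,0,0,0,-3.3],[0.0016,-0.0286,0,0,0,-3.3],[0.0016,-0.0286,0,0,0,-3.3],[0.0016,-0.0286,0,0,0,-3.3],[0.0016,-0.0286,0,0,0,-3.3],[0.0016,-0.0286,0,0,0,-3.3],[0.0016,-0.0286,0,0,0,-3.3],[0,0,0,0,0,0],[0,0,0,0,0,0]]]'
python3 -m handwheel '[[[0,0,0,0,0,0],[0,0,0,0,0,0],[0,0,0,0,0,0],[0,0,0,0,0,0]]]'
```

```text
time: 11.15
tool_pos: [0.579, -0.2786, 0.2384]
tool_rot: [-0.002, 0.269, 0.963, 0.001]
contact_force: [0.4, 0.9, -0.4]
gripper_width: 1.003
grasp_force: 0.0
time: 11.48
tool_pos: [0.5801, -0.2768, 0.2408]
tool_rot: [-0.0, 0.268, 0.964, 0.0]
contact_force: [0.6, -0.2, -0.5]
gripper_width: 1.001
grasp_force: 0.0
```

```bash
python3 -m handwheel '[[[0.001,0,-0.02,0,0,0],[0,0,-0.02,0,0,0],[0,0,-0.02,0,0,0],[0,0,-0.02,0,0,0],[0,0,-0.02,0,0,0],[0,0,-0.02,0,0,0],[0,0,-0.02,0,0,0],[0,0,-0.02,0,0,0],[0,0,-0.02,0,0,0],[0,0,-0.012,0,0,0],[0,0,-0.008,0,0,0],[0,0,-0.004,0,0,0],[0,0,0,0,0,0],[0,0,0,0,0,0],[0,0,0,0,0,0]]]'
python3 -m handwheel '[[[0,0,0,0,0,0],[0,0,0,0,0,0],[0,0,0,0,0,0],[0,0,0,0,0,0],[0,0,0,0,0,0],[0,0,0,0,0,0],[0,0,0,0,0,0],[0,0,0,0,0,0],[0,0,0,0,0,0],[0,0,0,0,0,0]]]' 0
```

```text
time: 12.73
tool_pos: [0.5819, -0.2784, 0.0384]
tool_rot: [0.001, 0.268, 0.963, -0.0]
contact_force: [-0.5, -0.6, -0.3]
gripper_width: 0.997
grasp_force: 0.0
time: 13.57
tool_pos: [0.5811, -0.2782, 0.0373]
tool_rot: [0.0, 0.268, 0.963, -0.0]
contact_force: [-1.7, -1.4, 4.1]
gripper_width: 0.339
grasp_force: 59.9
```

```bash
python3 -m handwheel '[[[0,0,0.005,0,0,0],[0,0,0.01,0,0,0],[0,0,0.01,0,0,0],[0,0,0.01,0,0,0],[0,0,0.01,0,0,0],[0,0,0.005,0,0,0],[0,0,0,0,0,0],[0,0,0,0,0,0],[0,0,0,0,0,0],[0,0,0,0,0,0],[0,0,0,0,0,0],[0,0,0,0,0,0],[0,0,0,0,0,0],[0,0,0,0,0,0]]]'
for i in 1 2 3 4 5 6; do python3 -m handwheel '[[[0,0,0,0,0,0]]]' | grep -E "contact_f|tool_pos"; done
```

```text
time: 14.73
tool_pos: [0.5809, -0.2778, 0.0866]
tool_rot: [-0.0, 0.268, 0.963, 0.0]
contact_force: [0.4, -0.5, -6.2]
gripper_width: 0.339
grasp_force: 59.3
tool_pos: [0.581, -0.2779, 0.0867]
contact_force: [0.2, 0.1, -6.4]
tool_pos: [0.581, -0.2779, 0.0867]
contact_force: [-0.0, -0.3, -6.3]
tool_pos: [0.581, -0.2779, 0.0868]
contact_force: [0.2, -0.3, -5.7]
tool_pos: [0.581, -0.2778, 0.0868]
contact_force: [0.6, -0.4, -5.8]
tool_pos: [0.581, -0.2779, 0.0868]
contact_force: [0.8, -0.7, -5.6]
tool_pos: [0.581, -0.2779, 0.0868]
contact_force: [0.2, -0.0, -6.2]
```

The right lock weighs about 6.0 N against 3.6 N, so it is the heavier one. I'll raise it and carry it over the plate's middle, about (0.577, -0.018).

```bash
python3 -m handwheel '[[[0,0.005,0.01,0,0,0],[0,0.01,0.01,0,0,0],[0,0.015,0.01,0,0,0],[0,0.015,0.01,0,0,0],[0,0.015,0.01,0,0,0],[0,0.015,0,0,0,0],[0,0.015,0,0,0,0],[0,0.015,0,0,0,0],[0,0.015,0,0,0,0],[-0.002,0.015,0,0,0,0],[-0.002,0.015,0,0,0,0],[0,0.015,0,0,0,0],[0,0.015,0,0,0,0],[0,0.015,0,0,0,0],[0,0.015,0,0,0,0],[0,0.015,0,0,0,0],[0,0.015,0,0,0,0],[0,0.01,0,0,0,0],[0,0.007,0,0,0,0],[0,0.003,0,0,0,0]]]'
python3 -m handwheel '[[[0,0,0,0,0,0],[0,0,0,0,0,0],[0,0,0,0,0,0],[0,0,0,0,0,0],[0,0,0,0,0,0],[0,0,0,0,0,0],[0,0,0,0,0,0],[0,0,0,0,0,0],[0,0,0,0,0,0],[0,0,0,0,0,0],[0,0,0,0,0,0],[0,0,0,0,0,0]]]'
python3 - <<'E'
from h import *
im,d=look('side',['padlock_1'])
cv2.imwrite('pics/s3.png',cv2.resize(im[100:300,160:420],(780,600)))
im,d=look('top',['padlock_1','plate'])
E
```

```text
time: 16.9
tool_pos: [0.577, -0.0167, 0.1368]
tool_rot: [0.0, 0.268, 0.963, 0.0]
contact_force: [0.3, -0.8, -5.7]
gripper_width: 0.338
grasp_force: 59.6
time: 17.9
tool_pos: [0.577, -0.0179, 0.1368]
tool_rot: [0.0, 0.268, 0.963, -0.0]
contact_force: [0.2, -0.0, -5.3]
gripper_width: 0.34
grasp_force: 59.6
side padlock_1 0.72 [291.3, 165.2, 17.9, 24.5] med [ 0.579 -0.03   0.14 ] lo [ 0.546 -0.047  0.114] hi [ 0.606 -0.01   0.186]
   shk 252 0.569 -0.03 [0.062 0.06 ] 57.7
side padlock_1 0.72 [262.2, 159.9, 16.6, 28.5] med [0.547 0.224 0.05 ] lo [0.52  0.209 0.017] hi [0.578 0.25  0.095]
   body 66 0.551 0.234 [0.061 0.035] 30.4
   shk 14 0.553 0.235 [0.039 0.007] 30.1
top padlock_1 0.66 [228.2, 204.9, 22.2, 23.6] med [0.548 0.232 0.064] lo [0.522 0.212 0.022] hi [0.58  0.256 0.1  ]
   body 143 0.552 0.237 [0.061 0.03 ] 29.1
   shk 46 0.552 0.238 [0.043 0.009] 28.2
top padlock_1 0.33 [456.9, 236.2, 34.8, 24.5] med [ 0.463 -0.442  0.102] lo [ 0.432 -0.483  0.009] hi [ 0.497 -0.422  0.11 ]
   body 30 0.461 -0.435 [0.068 0.025] 10.4
   shk 501 0.465 -0.455 [0.067 0.066] 58.8
top plate 0.87 [298.9, 197.0, 53.9, 27.7] med [0.561 0.009 0.007] lo [ 0.534 -0.097  0.001] hi [0.61  0.051 0.119]
```

View pics/s3.png

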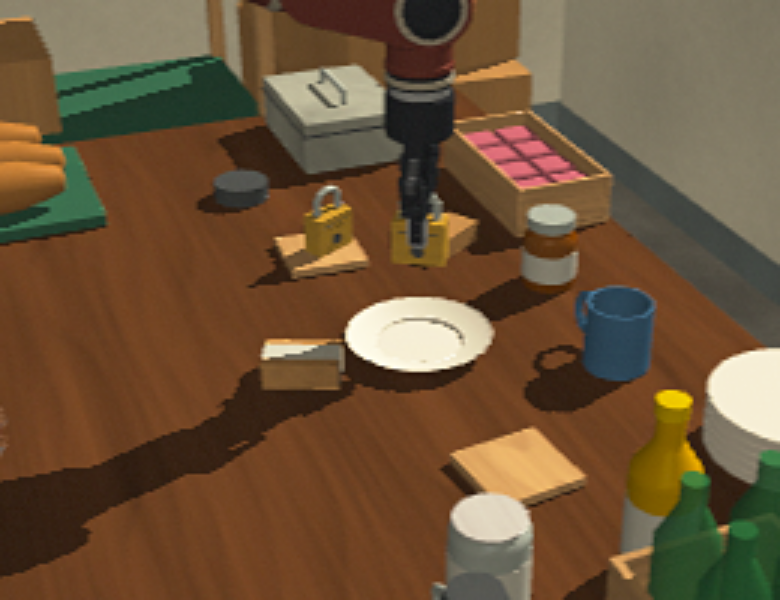

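The crop shows the heavy lock hanging upright at (420,240) above the plate at (418,335), with its underside about 0.112 m up. The left lock stands at (327,225) as it was at the start. I'm handing in.

```bash
python3 -c "
from plant import job_done
print(job_done())"
```

```text
the job is handed in; nothing more can be done
None
```

The job is handed in: the right padlock was the heavier (about 6.0 N against 3.6 N) and is held upright and still about 0.11 m above the counter over the plate's middle, with the lighter one standing back on its block; the judge's verdict was not shown.

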